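# Wind the capsule feeder and hold its gate at the mark

### The job

Wind the key on top of the capsule feeder clockwise, a part of a turn at a time, until it is fully wound against its stop. Then take the upright plate of the spring-loaded gate, pull the gate out until its pointer stands opposite the pointed mark clamped on the scale rail, and keep it there: hold it steady for at least two seconds and finish still holding it at the mark, without letting go. Leave everything else on the bench where it is.

Things in the scene. Friction and masses are not known exactly. Their poses are not given: they have to be found in the camera images.
- feeder: fixed capsule feeder, origin on the bench under the key's axis. Axes: z up; -x is the gate's pull direction; +x leads from gate past key to the clear hopper (centre x 118 mm, radius 42, top 175 mm above the bench); rail and mark are on its -y side. White housing x -45 to 160 mm, 120 mm wide, top at 100 mm; base plate 400 x 150 mm
- key (a joint): how far the winding key is turned clockwise seen from above, rad: 0 run down, 3.5 fully wound, against its stop. Starts from 0 to 0.5. Turning takes at most about 0.2 N m; a catch keeps it where it is left, so it can be let go and taken again for the next part of a turn
- key_grip (a point): middle of the flat steel key standing on the housing, on its vertical axis, 141 mm above the bench. A two-lobed blade 10 mm thick, 50 mm wide, 26 mm high (13 mm above and below this point) on a 12 mm stem. Turns with the key: x axis along the blade's width, y through its thickness
- gate: the gate: steel carriage (44 x 34 mm, top 50 mm above the bench) on a slide bar, with an upright plate to hold. Origin under the plate, 30 mm above the bench; axes as the feeder's. Slides along the feeder's -x, 75 mm at most; starts home, 120 mm from the key's axis. A spring draws it in (about 5 N at home, 14 N fully out), so it goes home when let go
- gate_grip (a point): middle of the gate's upright steel plate, 78 mm above the bench: 16 mm thick along the slide, 30 mm wide across it, top 23 mm above this point, carriage 28 mm below it. Axes as the feeder's. At home the housing's front face is 75 mm behind it
- gate_pointer (a point): tip of the small dark pointer on the -y side of the gate's carriage, in line with the plate's middle along the slide, 46 mm above the bench; moves with the gate; axes as the feeder's
- mark_tip (a point): tip of the pointed mark on a small aluminium clamp (18 mm long; dark tip, screw and an upright 3 mm fin in line with the tip, top at 66 mm) fixed on the scale rail, 30 to 55 mm along the pull direction from the pointer's home. The gate is at the mark when both tips have the same x in feeder axes (they pass 3 mm apart); axes as the feeder's
- vial_mid (a point): mid-height of an open clear vial, 44 mm across, 45 mm high, beside the feeder under its spout; leave it alone
- amber_mid (a point): mid-height of an amber bottle, 52 mm across, 95 mm high, beside the feeder on its -y side, between vial and jar; leave it alone
- jar_mid (a point): mid-height of a white jar, 60 mm across, 65 mm high, beside the gate deck beside the feeder on its -y side, between vial and jar; leave it alone
- mortar_mid (a point): mid-height of a white mortar with its pestle, 124 mm across, 68 mm high, to the robot's right; leave it alone
- tray_mid (a point): mid-height of a steel tray of capsules, 130 x 180 x 25 mm, to the right; leave it alone
- beaker_mid (a point): mid-height of a glass beaker, 64 mm across, 80 mm high, to the left; leave it alone

How it is judged:
By the outcome, as a careful person would: the job done as asked, in the order asked, and still so for the second after the job is handed in, while the arm keeps its last pose, push and grip.
It also fails if it takes over 72 s, if anything falls off the work surface, if the arm or the gripper's body presses on something with over 40 N, if the wrist force passes 120 N, or if a joint passes its speed limit or range.

### The arm

A 6-joint arm with a two-finger parallel gripper is mounted at the origin on the work surface. World frame = base frame: x ahead of the robot, y to its left, z up, the work surface at z = 0. Lengths are in m, angles in rad, forces in N, time in s.
With the tool pointing down it reaches from about 0.35 to 0.975 m from the base axis. Payload 4.9 kg.
Tool frame: the origin (TCP) lies midway between the tips of the shut fingers; the grasp point (between the pads) lies 19 mm behind it (manip.pinch_z is the distance from the TCP to the grasp point, in m); z points along the fingers, y is the direction in which the jaws open and shut (so a half turn about z gives the same grasp; the last joint's range is limited). The gripper opens to 85 mm and grips with 20 to 120 N. Pads are 22 mm wide; open, the fingers measure 114 mm over their backs; the gripper's body (76 mm by 85 mm) begins 54 mm behind the grasp point. The pads swing forward as they close: fully open they stand 13 mm farther back than shut.
Start: joints at [-0.119, 0.053, 1.613, -0, 1.476, -0.119], TCP at [0.625, 0, 0.231] pointing down, gripper open.
Joint ranges: [-3.01, 3.01], [-1.01, 2.22], [0.06, 2.58], [-1.02, 4.17], [0.09, 2.62], [-3.14, 3.14]. Speed limits (rad/s): [2.57, 2.57, 3.14, 3.14, 3.14, 3.14].

### API

Orientations are given as a unit quaternion [w, x, y, z].
In Python, from plant import manip gives the robot as it stands.
- The arm moves only by the tool drive_tool, never from a script. Its argument "commands" is text: rows parted by semicolons, each of 5 numbers parted by spaces: the finger opening in mm, from 0 to 85.4, then the shift along the tool's x, y, z in units of 30 mm (1.0 is 30 mm), then the turn about the tool's z in degrees. A call has exactly 8 rows; each row shifts and turns the commanded pose from where the row before left it, along the tool's axes as they then stand; what a row does not reach is not made up. A row lasts 1/8 s, in which the tool goes at most 62.5 mm and 10.7 degrees, less where a joint would pass 70% of its speed; a pose out of reach is approached as far as the arm can. A call is refused whole if a number of a shift passes 1 or a number of a turn 10.7, either way. A call with a gripper value outside its range is refused whole. The fingers move at their own pace and stop on an object; the grip force is fixed at half the most. Time passes only in rows, so rows that do not move let the fingers close, or fill a call up. It gives the time, the measured TCP pose, the force and the opening at its end, in the units of the state.
- manip.state(): the state, without advancing time (a new reading comes with each control period).
- manip.grab_frame(name): name is "scene" or "side" or "wrist"; returns the picture (400x640x3 uint8, red, green, blue); there is no depth.
- manip.camera_params(name): a dict with "fx", "fy", "cx", "cy" (pixels), "distortion" ([k1, k2, p1, p2, k3] as OpenCV has them; the pictures are not rectified), "xyz" and "orientation" of the camera in the world. Camera axes: x right, y down, z forward; pixel columns grow to the right and rows downward; lengths in m; the calibration is good to about 2 mm. A picture is of the moment at which its call begins: read the wrist's pose just before it. camera_params takes no time and is no camera call; for the wrist camera it gives the pose at the moment of the call.
- manip.job_done(): hands the job in, once; it reports no verdict.
The state is a dict: "time": time; "joint_pos": joint angles; "joint_vel": joint speeds; "joint_efforts": joint torques, N m; "tool_pos": TCP position; "tool_rot": TCP orientation; "contact_force": force on the tool from outside, world axes, zero at the start; "ft_torque": the same for the moment, N m; "gripper_width": opening from 0.0 (shut) to 1.0 (fully open).
Only numpy, scipy, OpenCV 4.12 (cv2) and the standard library are available. Lean on these libraries where they do the work, as an engineer would, in place of code of your own. Each camera call takes 0.05 s, during which the arm holds its last target. There are 200 camera calls.

## Working session

There is one attempt and no reset: what is moved stays moved. The work goes in short steps, Python scripts to look and compute and a tool call to move; the robot and the scene stay as the last step left them, time stands still between calls to the robot, and variables do not carry over. Pictures are saved under pics/ and viewed, about 8 in all and at most 12, crops included, and the job is handed in when it is done.

Besides the shell and the picture viewer there is one more tool, called after "Request:" as name(argument=value, ...) on one line, values as JSON. drive_tool: Moves the arm, as the interface text tells. Its arguments: {"type":"object","properties":{"commands":{"type":"string"}},"required":["commands"]}

```bash
mkdir -p pics; cat > h.py <<'E'
import numpy as np, cv2
from scipy.spatial.transform import Rotation as R
from plant import manip
def rot(q): return R.from_quat([q[1],q[2],q[3],q[0]]).as_matrix()
def grab(n,f):
    p=manip.camera_params(n); im=manip.grab_frame(n); cv2.imwrite(f'pics/{f}.png',im[:,:,::-1]); return im,p
def ray(p,uv):
    K=np.array([[p['fx'],0,p['cx']],[0,p['fy'],p['cy']],[0,0,1]])
    n=cv2.undistortPoints(np.array([[uv]],float),K,np.array(p['distortion']))[0,0]
    return np.array(p['xyz']),rot(p['orientation'])@np.array([n[0],n[1],1])
def onz(p,uv,z):
    o,d=ray(p,uv); return o+d*(z-o[2])/d[2]
def proj(p,X):
    K=np.array([[p['fx'],0,p['cx']],[0,p['fy'],p['cy']],[0,0,1]])
    M=rot(p['orientation']).T; X=np.atleast_2d(X)
    return cv2.projectPoints(((X-p['xyz'])@M.T),np.zeros(3),np.zeros(3),K,np.array(p['distortion']))[0][:,0]
def tri(p1,a,p2,b):
    o1,d1=ray(p1,a);o2,d2=ray(p2,b)
    s=np.linalg.lstsq(np.c_[d1,-d2],o2-o1,rcond=None)[0]
    A=o1+s[0]*d1;B=o2+s[1]*d2
    return (A+B)/2,np.linalg.norm(A-B)
E
python3 - <<'E'
from h import *
import json
s=manip.state();print(s)
P={}
for n in('scene','side','wrist'):
    im,p=grab(n,n+'0');print(n,p);P[n]={k:(np.array(v).tolist()) for k,v in p.items()}
json.dump(P,open('P0.json','w'))
E
```

```text
{'time': 0.0, 'joint_pos': array([-1.19021369e-01,  5.33540383e-02,  1.61431648e+00,  1.86487085e-05,
        1.47604586e+00, -1.19034636e-01]), 'joint_vel': array([-0.00061535,  0.00275976, -0.00148035, -0.00108388, -0.0003872 ,
        0.00166615]), 'joint_efforts': array([ 2.70554956e-04, -3.93670499e+01, -3.70175600e+01, -1.62778279e-04,
        6.93513779e-03, -6.06393527e-06]), 'tool_pos': array([6.24355183e-01, 6.93977970e-05, 2.30051371e-01]), 'tool_rot': array([-8.40433376e-04,  7.07102323e-01,  7.07110442e-01, -6.49078069e-04]), 'contact_force': array([-0.64820423, -0.28550493, -0.02336146]), 'ft_torque': array([ 0.0393088 , -0.03781412,  0.01541513]), 'gripper_width': 0.9988459748266727}
scene {'fx': 383.1447696540746, 'fy': 383.1447696540746, 'cx': 323.3812640113792, 'cy': 199.02363509567272, 'distortion': array([-0.03051244,  0.        ,  0.        ,  0.        ,  0.        ]), 'xyz': array([1.45117864, 0.38417444, 0.73923772]), 'orientation': array([-0.25344184,  0.48682502,  0.73809867, -0.39240156])}
side {'fx': 410.4945500462494, 'fy': 410.4945500462494, 'cx': 317.7527267534116, 'cy': 196.27360130793764, 'distortion': array([-0.01968151,  0.        ,  0.        ,  0.        ,  0.        ]), 'xyz': array([ 0.20509112, -0.61174399,  0.87270294]), 'orientation': array([-0.35490777,  0.88792818, -0.27483637,  0.10044394])}
wrist {'fx': 316.8551730003358, 'fy': 316.8551730003358, 'cx': 316.84047739126163, 'cy': 201.563012773345, 'distortion': array([-0.06121535,  0.        ,  0.        ,  0.        ,  0.        ]), 'xyz': array([0.6252283 , 0.08358318, 0.37313638]), 'orientation': array([ 1.63556939e-01,  9.86533261e-01,  8.70826740e-04, -7.03236771e-04])}
```

View pics/scene0.png

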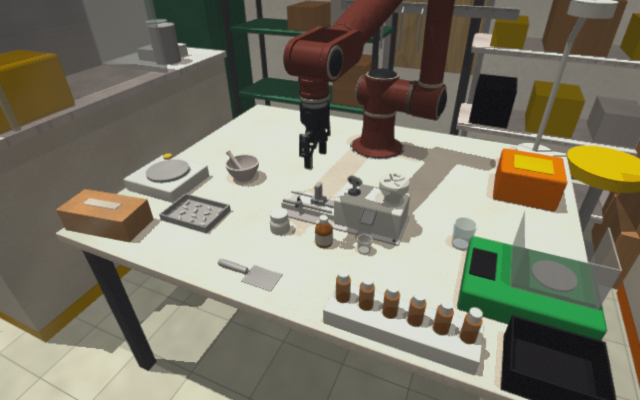

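View pics/side0.png

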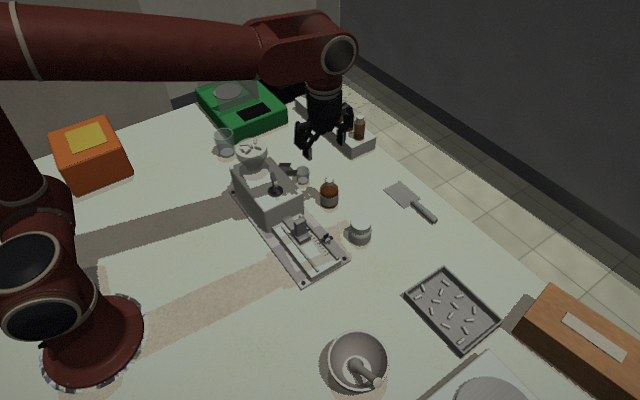

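View pics/wrist0.png

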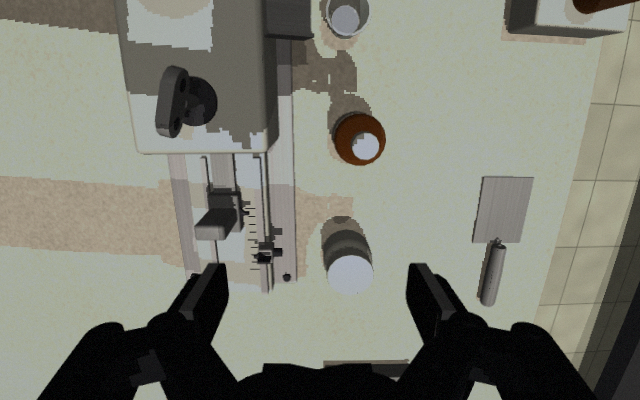

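```bash
python3 - <<'E'
import cv2
im=cv2.imread('pics/wrist0.png')[55:300,110:310]
cv2.imwrite('pics/c1.png',cv2.resize(im,None,fx=3,fy=2.4,interpolation=cv2.INTER_CUBIC) if 0 else cv2.resize(im[:,:],None,fx=2.4,fy=2.4,interpolation=cv2.INTER_CUBIC))
E
```

```text
(no output)
```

View pics/c1.png

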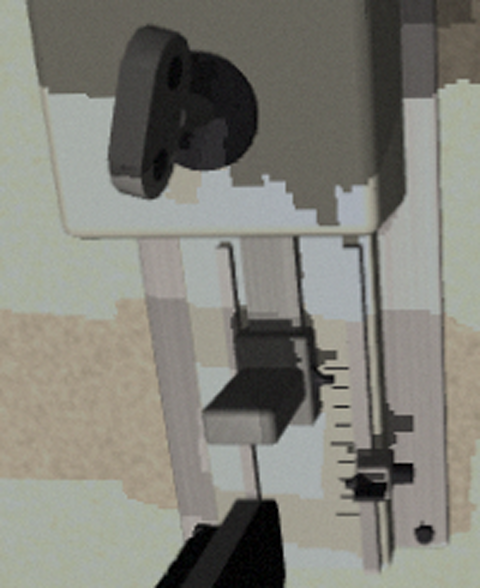

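```bash
python3 - <<'E'
from h import *
import json
p=json.load(open('P0.json'))['wrist']
f=lambda c,z:onz(p,(c[0]/2.4+110,c[1]/2.4+55),z).round(4)
for n,c,z in [('plateR0',(435,0),.01),('plateR1',(447,545),.01),('houL',(75,236),.1),('houR',(372,236),.1),('houLtop',(27,0),.1),('houL2',(62,215),.1),
 ('keytopA',(153,28),.154),('keytopB',(128,192),.154),('keyCtrL',(118,110),.154),('keyCtrR',(145,110),.154),
 ('gTL',(218,370),.101),('gBL',(203,440),.101),('gBR',(278,443),.101),('gL',(203,408),.101),('gR',(279,410),.101),('ptr',(330,378),.046),('mark',(343,483),.046),('fin',(395,480),.066),('finA',(357,478),.066)]:
    print(n,f(c,z))
E
```

```text
plateR0 [0.5975 0.1237 0.01  ]
plateR1 [ 0.5975 -0.1536  0.01  ]
houL [0.4696 0.0352 0.1   ]
houR [0.5798 0.0346 0.1   ]
houLtop [0.4653 0.1164 0.1   ]
houL2 [0.4659 0.043  0.1   ]
keytopA [0.5314 0.1017 0.154 ]
keytopB [0.5184 0.0574 0.154 ]
keyCtrL [0.5187 0.0803 0.154 ]
keyCtrR [0.5265 0.0802 0.154 ]
gTL [ 0.5178 -0.0168  0.101 ]
gBL [ 0.5081 -0.0466  0.101 ]
gBR [ 0.5383 -0.0476  0.101 ]
gL [ 0.5099 -0.0327  0.101 ]
gR [ 0.54   -0.0334  0.101 ]
ptr [ 0.5481 -0.0409  0.046 ]
mark [ 0.5505 -0.0954  0.046 ]
fin [ 0.5789 -0.0828  0.066 ]
finA [ 0.5616 -0.0819  0.066 ]
```

Request:
drive_tool(commands="85 0.67 -0.83 0 0; 85 0.67 -0.83 0 0; 85 0.67 -0.83 0 0; 85 0.66 -0.84 0 0; 85 0 0 0 8.2; 85 0 0 0 8.2; 85 0 0 0.4 0; 85 0 0 0 0")

```text
time: 1.15
tool_pos: [0.524, 0.08, 0.2171]
tool_rot: [-0.001, 0.8, 0.6, -0.001]
contact_force: [-0.8, 0.1, -0.8]
gripper_width: 0.995
```

```bash
python3 - <<'E'
from h import *
s=manip.state();print(s['time'],s['tool_pos'],rot(s['tool_rot'])[:,1],s['joint_pos'][5],s['contact_force'],s['ft_torque'])
im,p=grab('wrist','w1')
print(proj(p,[[.5245,.08,.154],[.5245,.08,.141],[.5245,-.04,.101]]))
E
```

```text
1.15 [0.52403436 0.08004257 0.21713492] [ 0.95984008 -0.28052679 -0.00342593] 0.29547411211857016 [-0.7926604   0.10091424 -0.78237016] [ 0.00541064 -0.03120584 -0.02608614]
[[317.00048932 219.39624869]
 [317.04403689 212.7704903 ]
 [351.1514699  307.65089251]]
```

View pics/w1.png

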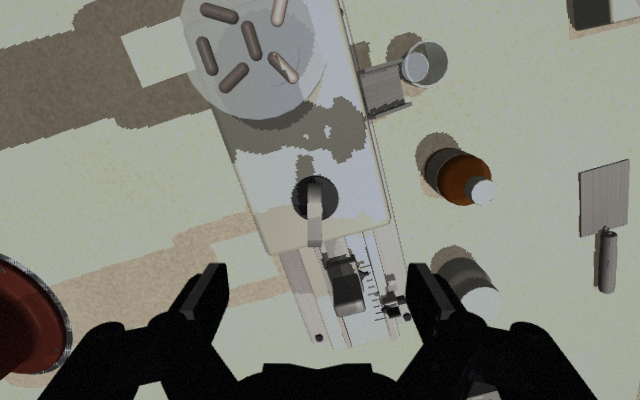

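Request:
drive_tool(commands="85 0 0 0.8 0; 85 0 0 0.8 0; 85 0 0 0.8 0; 85 0 0 0.75 0; 40 0 0 0 0; 0 0 0 0 0; 0 0 0 0 0; 0 0 0 0 0")

```text
time: 2.2
tool_pos: [0.5234, 0.0808, 0.1257]
tool_rot: [-0.002, 0.801, 0.599, -0.002]
contact_force: [-22.1, 5.7, 15.6]
gripper_width: 0.136
```

```bash
cat >s.py <<'E'
from h import *
s=manip.state();y=rot(s['tool_rot'])[:,1]
print(s['time'],s['tool_pos'].round(4),'cw',np.degrees(-np.arctan2(y[1],y[0])).round(2),s['joint_pos'][5].round(3),s['contact_force'].round(2),s['ft_torque'].round(3),s['gripper_width'].round(3))
E
python3 s.py
```

```text
Traceback (most recent call last):
  File "s.py", line 3, in <module>
    print(s['time'],s['tool_pos'].round(4),'cw',np.degrees(-np.arctan2(y[1],y[0])).round(2),s['joint_pos'][5].round(3),s['contact_force'].round(2),s['ft_torque'].round(3),s['gripper_width'].round(3))
                                                                                                                                                                           ^^^^^^^^^^^^^^^^^^^^^^^^
AttributeError: 'float' object has no attribute 'round'
```

Request:
drive_tool(commands="0 0 -0.05 -0.07 0; 0 0 0 0 0; 0 0 0 0 6; 0 0 0 0 6; 0 0 0 0 6; 0 0 0 0 6; 0 0 0 0 6; 0 0 0 0 6")

```text
time: 3.2
tool_pos: [0.5235, 0.0803, 0.126]
tool_rot: [0.0, 0.947, 0.321, -0.0]
contact_force: [1.1, -0.8, -7.5]
gripper_width: 0.109
```

```bash
sed -i "s/s\['gripper_width'\].round(3)/s['gripper_width']/" s.py; python3 s.py
```

```text
3.2 [0.5235 0.0803 0.126 ] cw 52.58 0.93 [ 1.11 -0.79 -7.48] [ 0.076 -0.106  0.129] 0.10904252753038486
```

Request:
drive_tool(commands="0 0 0 0 8; 0 0 0 0 8; 0 0 0 0 8; 0 0 0 0 8; 0 0 0 0 8; 0 0 0 0 8; 0 0 0 0 8; 0 0 0 0 8")

```text
time: 4.2
tool_pos: [0.5238, 0.0777, 0.126]
tool_rot: [0.003, 0.973, -0.231, 0.001]
contact_force: [0.8, -8.7, -7.0]
gripper_width: 0.104
```

```bash
python3 s.py
```

```text
4.2 [0.5238 0.0777 0.126 ] cw 116.65 2.048 [ 0.77 -8.72 -7.  ] [-1.215 -0.16   0.222] 0.10354074814031203
```

Request:
drive_tool(commands="0 0 0 0 0; 40 0 0 0 0; 85 0 0 0 0; 85 0 0 0 0; 85 0 0 0 0; 85 0 0 0 0; 85 0 0 0 -10; 85 0 0 0 -10")

```text
time: 5.2
tool_pos: [0.5236, 0.0806, 0.1269]
tool_rot: [-0.0, 0.999, -0.053, -0.0]
contact_force: [0.3, 0.6, 0.5]
gripper_width: 0.995
```

```bash
python3 s.py
```

```text
5.2 [0.5236 0.0806 0.1269] cw 96.06 1.689 [0.34 0.56 0.54] [-0.037  0.034  0.064] 0.9950969920482645
```

Request:
drive_tool(commands="85 0 0 0 -10; 85 0 0 0 -10; 85 0 0 0 -10; 85 0 0 0 -10; 85 0 0 0 -10; 85 0 0 0 -10; 85 0 0 0 -10; 85 0 0 0 -10")

```text
time: 6.2
tool_pos: [0.5236, 0.0806, 0.1269]
tool_rot: [0.0, 0.799, 0.601, 0.0]
contact_force: [-0.6, -1.0, -0.7]
gripper_width: 0.994
```

Request:
drive_tool(commands="85 0 0 0 -10; 85 0 0 0 -10; 85 0 0 0 -10; 85 0 0 0 -10; 85 0 0 0 -10; 85 0 0 0 -10; 85 0 0 0 -10; 85 0 0 0 -10")

```text
time: 7.2
tool_pos: [0.5236, 0.0806, 0.1269]
tool_rot: [0.0, 0.225, 0.974, 0.0]
contact_force: [1.1, -0.0, -0.0]
gripper_width: 0.992
```

```bash
python3 s.py
```

```text
7.2 [0.5236 0.0806 0.1269] cw -63.94 -1.104 [ 1.06 -0.03 -0.03] [ 0.029 -0.007 -0.02 ] 0.9918344736148433
```

Request:
drive_tool(commands="85 -0.04 -0.08 0 0; 40 0 0 0 0; 0 0 0 0 0; 0 0 0 0 0; 0 0 0 0 0; 0 0 0 0 0; 0 0 0 0 0; 0 0 0 0 0")

```text
time: 8.2
tool_pos: [0.5235, 0.0776, 0.127]
tool_rot: [-0.0, 0.228, 0.974, -0.0]
contact_force: [-2.7, -1.2, 1.7]
gripper_width: 0.101
```

```bash
python3 s.py
```

```text
8.2 [0.5235 0.0776 0.127 ] cw -63.59 -1.103 [-2.74 -1.24  1.73] [-0.277  0.304 -0.005] 0.10086492480777119
```

Request:
drive_tool(commands="0 0 0 0 8; 0 0 0 0 8; 0 0 0 0 8; 0 0 0 0 8; 0 0 0 0 8; 0 0 0 0 8; 0 0 0 0 8; 0 0 0 0 8")

```text
time: 9.2
tool_pos: [0.5216, 0.0765, 0.127]
tool_rot: [-0.001, 0.711, 0.703, -0.003]
contact_force: [-10.4, -7.0, 8.0]
gripper_width: 0.105
```

```bash
python3 s.py
```

```text
9.2 [0.5216 0.0765 0.127 ] cw 0.62 0.018 [-10.38  -7.02   8.02] [-0.97   1.558  0.239] 0.10509541385178295
```

Request:
drive_tool(commands="0 0 0 0 2; 0 0 0 0 2; 0 0 0 0 2; 0 0 0 0 2; 0 0 0 0 2; 0 0 0 0 2; 0 0 0 0 0; 0 0 0 0 0")

```text
time: 10.2
tool_pos: [0.5211, 0.0765, 0.127]
tool_rot: [-0.001, 0.779, 0.627, -0.004]
contact_force: [-11.9, -6.3, 8.3]
gripper_width: 0.106
```

```bash
python3 s.py
```

```text
10.2 [0.5211 0.0765 0.127 ] cw 12.38 0.223 [-11.9   -6.33   8.26] [-0.944  1.758  0.055] 0.10561285753747256
```

Request:
drive_tool(commands="0 -0.03 -0.06 0 0; 0 0 0 0 2; 0 0 0 0 2; 0 0 0 0 2; 0 0 0 0 2; 0 0 0 0 0; 0 0 0 0 0; 0 0 0 0 0")

```text
time: 11.2
tool_pos: [0.5207, 0.0766, 0.127]
tool_rot: [-0.0, 0.821, 0.571, -0.002]
contact_force: [-6.7, -4.4, 4.7]
gripper_width: 0.1
```

```bash
python3 s.py
```

```text
11.2 [0.5207 0.0766 0.127 ] cw 20.39 0.362 [-6.66 -4.38  4.74] [-0.659  0.852  0.051] 0.10045165180985981
```

Request:
drive_tool(commands="0 0 0 0 2; 0 0 0 0 2; 0 0 0 0 2; 0 0 0 0 0; 0 0 0 0 0; 0 0 0 0 0; 0 0 0 0 0; 0 0 0 0 0")

```text
time: 12.2
tool_pos: [0.5206, 0.0766, 0.1271]
tool_rot: [0.001, 0.848, 0.53, -0.002]
contact_force: [-5.3, -3.9, 5.3]
gripper_width: 0.105
```

```bash
python3 s.py
```

```text
12.2 [0.5206 0.0766 0.1271] cw 26.02 0.461 [-5.27 -3.85  5.27] [-0.598  0.987  1.975] 0.10516911788596207
```

Request:
drive_tool(commands="0 0 0 0 0; 40 0 0 0 0; 85 0 0 0 0; 85 0 0 0 0; 85 0 0 0 0; 85 0 0 -0.8 0; 85 0 0 -1 0; 85 0 0 -1 0")

```text
time: 13.2
tool_pos: [0.5216, 0.0774, 0.2116]
tool_rot: [-0.0, 0.85, 0.527, -0.0]
contact_force: [-0.6, 0.2, 0.5]
gripper_width: 0.994
```

```bash
python3 s.py; python3 - <<'E'
from h import *
im,p=grab('wrist','w2')
print(p)
import json
json.dump({k:np.array(v).tolist() for k,v in p.items()},open('P2.json','w'))
c=im[150:400,180:460,::-1]
cv2.imwrite('pics/c2.png',cv2.resize(c,None,fx=2.4,fy=2.4,interpolation=cv2.INTER_CUBIC))
E
```

```text
13.2 [0.5216 0.0774 0.2116] cw 26.41 0.467 [-0.63  0.23  0.54] [ 0.073  0.017 -0.036] 0.9938575806421677
{'fx': 316.8551730003358, 'fy': 316.8551730003358, 'cx': 316.84047739126163, 'cy': 201.563012773345, 'distortion': array([-0.06121535,  0.        ,  0.        ,  0.        ,  0.        ]), 'xyz': array([0.55907083, 0.15222946, 0.35458368]), 'orientation': array([ 0.15930891,  0.96060783, -0.22467186, -0.03709206])}
```

View pics/c2.png

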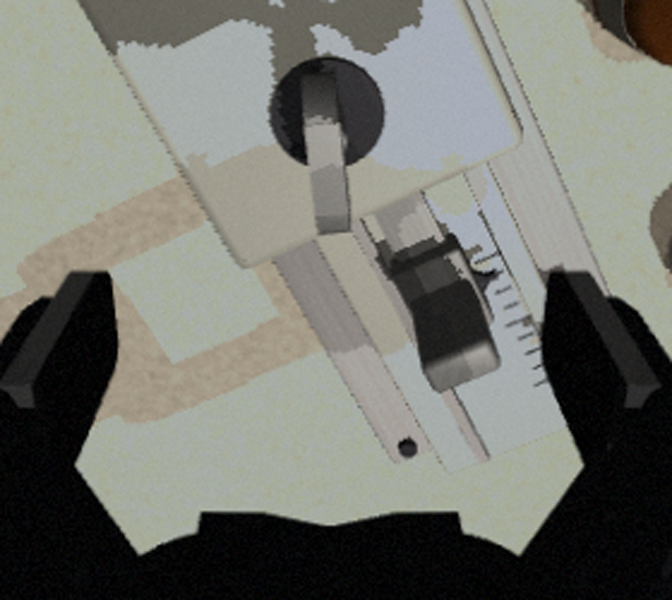

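Request:
drive_tool(commands="85 0 0 0 10.6; 85 0 0 0 10.6; 85 0 0 0 10.6; 85 0 0 0 10.6; 85 0 0 0 10.6; 85 0 0 0 10.6; 85 0 1 0 0; 85 0 1 0 0")

```text
time: 14.25
tool_pos: [0.5216, 0.0169, 0.2104]
tool_rot: [-0.0, 1.0, 0.0, -0.0]
contact_force: [-0.8, 0.8, -0.1]
gripper_width: 0.992
```

Request:
drive_tool(commands="85 0 1 0 0; 85 0 1 0 0; 85 0 0 0.7 0; 85 0 0 0.7 0; 85 0 0 0 0; 85 0 0 0 0; 85 0 0 0 0; 85 0 0 0 0")

```text
time: 15.25
tool_pos: [0.5222, -0.0426, 0.1698]
tool_rot: [0.0, 1.0, 0.0, 0.001]
contact_force: [-0.8, 0.8, -0.0]
gripper_width: 0.996
```

```bash
python3 s.py; python3 - <<'E'
from h import *
im,p=grab('wrist','w3')
import json
json.dump({k:np.array(v).tolist() for k,v in p.items()},open('P3.json','w'))
print(proj(p,[[.522,-.0425,.101],[.548,-.0425,.046],[.548,-.0945,.046],[.522,.0775,.154]]).round(0))
E
```

```text
15.25 [ 0.5222 -0.0426  0.1698] cw 89.99 1.347 [-0.77  0.84 -0.02] [ 0.079  0.012 -0.026] 0.9957316229024883
[[317. 217.]
 [317. 165.]
 [378. 165.]
 [109. 250.]]
```

View pics/w3.png

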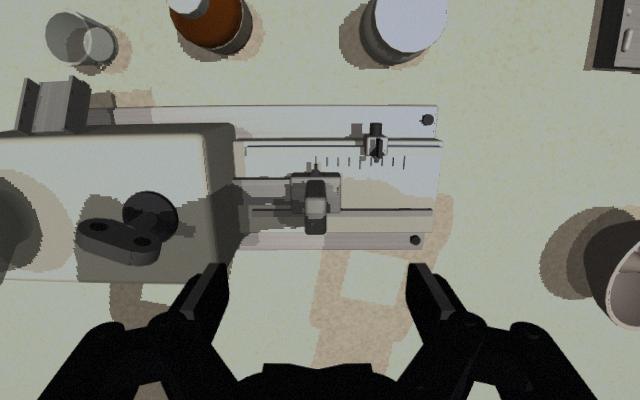

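Request:
drive_tool(commands="85 0 0 0.7 0; 85 0 0 0.7 0; 85 0 0 0.7 0; 85 0 0 0.7 0; 85 0 0 0.65 0; 40 0 0 0 0; 0 0 0 0 0; 0 0 0 0 0")

```text
time: 16.3
tool_pos: [0.5226, -0.0429, 0.0666]
tool_rot: [0.0, 1.0, 0.0, 0.001]
contact_force: [0.3, 0.3, 1.1]
gripper_width: 0.368
```

Request:
drive_tool(commands="0 0 0 0 0; 0 0 0 0 0; 0 0 0 0 0; 0 0 0 0 0; 0 0 0 0 0; 0 0 0 0 0; 0 0 0 0 0; 0 0 0 0 0")

```text
time: 17.3
tool_pos: [0.5224, -0.042, 0.0666]
tool_rot: [-0.001, 1.0, 0.0, 0.001]
contact_force: [-1.7, 5.0, 5.4]
gripper_width: 0.183
```

```bash
python3 s.py; python3 - <<'E'
from h import *
im,p=grab('wrist','w4')
import json
json.dump({k:np.array(v).tolist() for k,v in p.items()},open('P4.json','w'))
print(proj(p,[[.522,-.0425,.101],[.548,-.0425,.046],[.548,-.0945,.046],[.522,.0775,.154]]).round(0))
cv2.imwrite('pics/c4.png',cv2.resize(im[60:300,220:520,::-1],None,fx=2.4,fy=2.4,interpolation=cv2.INTER_CUBIC))
E
```

```text
17.3 [ 0.5224 -0.042   0.0666] cw 89.99 1.347 [-1.66  4.96  5.45] [0.695 0.16  0.092] 0.18278201659937754
[[319. 309.]
 [318. 206.]
 [413. 206.]
 [-76. 403.]]
```

View pics/c4.png

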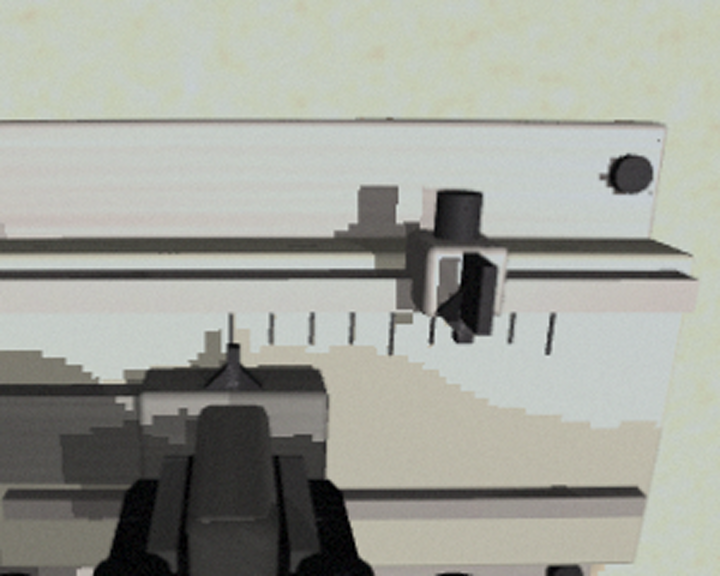

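Request:
drive_tool(commands="0 0 0.28 0 0; 0 0 0.28 0 0; 0 0 0.28 0 0; 0 0 0.28 0 0; 0 0 0.28 0 0; 0 0 0.25 0 0; 0 0 0 0 0; 0 0 0 0 0")

```text
time: 18.35
tool_pos: [0.5225, -0.0904, 0.0665]
tool_rot: [-0.002, 1.0, 0.0, 0.001]
contact_force: [-0.1, 10.1, 7.5]
gripper_width: 0.181
```

```bash
python3 s.py; python3 - <<'E'
from h import *
im,p=grab('wrist','w5')
import json
json.dump({k:np.array(v).tolist() for k,v in p.items()},open('P5.json','w'))
cv2.imwrite('pics/c5.png',cv2.resize(im[120:240,260:400,::-1],None,fx=5,fy=5,interpolation=cv2.INTER_CUBIC))
E
```

```text
18.35 [ 0.5225 -0.0904  0.0665] cw 89.99 1.255 [-0.13 10.11  7.46] [1.324 0.027 0.057] 0.18057057351325434
```

View pics/c5.png

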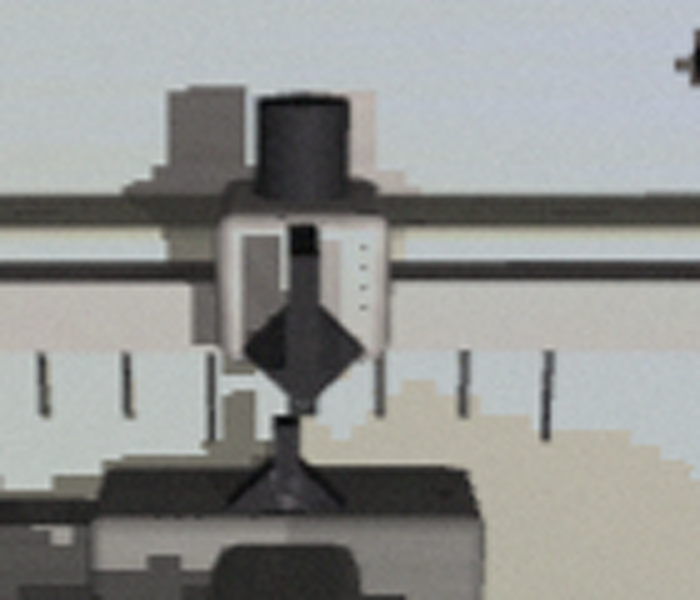

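Request:
drive_tool(commands="0 0 0.065 0 0; 0 0 0 0 0; 0 0 0 0 0; 0 0 0 0 0; 0 0 0 0 0; 0 0 0 0 0; 0 0 0 0 0; 0 0 0 0 0")

```text
time: 19.4
tool_pos: [0.5225, -0.0921, 0.0665]
tool_rot: [-0.002, 1.0, 0.0, 0.001]
contact_force: [-1.1, 10.6, 6.7]
gripper_width: 0.178
```

```bash
python3 s.py; python3 - <<'E'
from h import *
im,p=grab('wrist','w6')
cv2.imwrite('pics/c6.png',cv2.resize(im[160:230,290:350,::-1],None,fx=8,fy=8,interpolation=cv2.INTER_CUBIC))
E
```

```text
19.4 [ 0.5225 -0.0921  0.0665] cw 89.98 1.252 [-1.14 10.61  6.74] [1.311 0.024 0.115] 0.17773783569730786
```

View pics/c6.png

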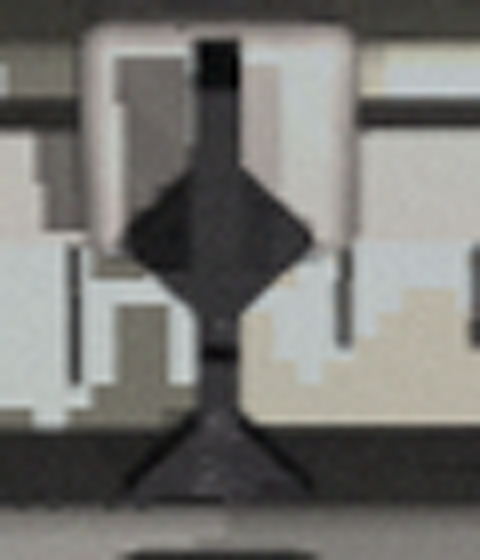

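Request:
drive_tool(commands="0 0 0 0 0; 0 0 0 0 0; 0 0 0 0 0; 0 0 0 0 0; 0 0 0 0 0; 0 0 0 0 0; 0 0 0 0 0; 0 0 0 0 0")

```text
time: 20.45
tool_pos: [0.5225, -0.0921, 0.0666]
tool_rot: [-0.002, 1.0, 0.0, 0.001]
contact_force: [-0.7, 10.4, 7.5]
gripper_width: 0.175
```

Request:
drive_tool(commands="0 0 0 0 0; 0 0 0 0 0; 0 0 0 0 0; 0 0 0 0 0; 0 0 0 0 0; 0 0 0 0 0; 0 0 0 0 0; 0 0 0 0 0")

```text
time: 21.45
tool_pos: [0.5225, -0.0921, 0.0665]
tool_rot: [-0.002, 1.0, 0.0, 0.001]
contact_force: [0.1, 10.9, 6.4]
gripper_width: 0.18
```

Request:
drive_tool(commands="0 0 0 0 0; 0 0 0 0 0; 0 0 0 0 0; 0 0 0 0 0; 0 0 0 0 0; 0 0 0 0 0; 0 0 0 0 0; 0 0 0 0 0")

```text
time: 22.45
tool_pos: [0.5225, -0.0921, 0.0666]
tool_rot: [-0.002, 1.0, 0.0, 0.001]
contact_force: [-0.9, 10.4, 7.4]
gripper_width: 0.177
```

```bash
python3 s.py; python3 - <<'E'
from h import *
im,p=grab('wrist','w7')
a=im[160:230,290:350,::-1]
s,q=grab('side','s7')
b=s[120:270,210:370,::-1]
a=cv2.resize(a,None,fx=5,fy=5,interpolation=cv2.INTER_CUBIC);b=cv2.resize(b,None,fx=3,fy=3,interpolation=cv2.INTER_CUBIC)
c=np.zeros((450,780,3),np.uint8);c[:350,:300]=a;c[:,300:]=b
cv2.imwrite('pics/c7.png',c)
E
```

```text
22.45 [ 0.5225 -0.0921  0.0666] cw 89.98 1.252 [-0.85 10.35  7.38] [1.389 0.042 0.053] 0.17658257562267266
```

View pics/c7.png

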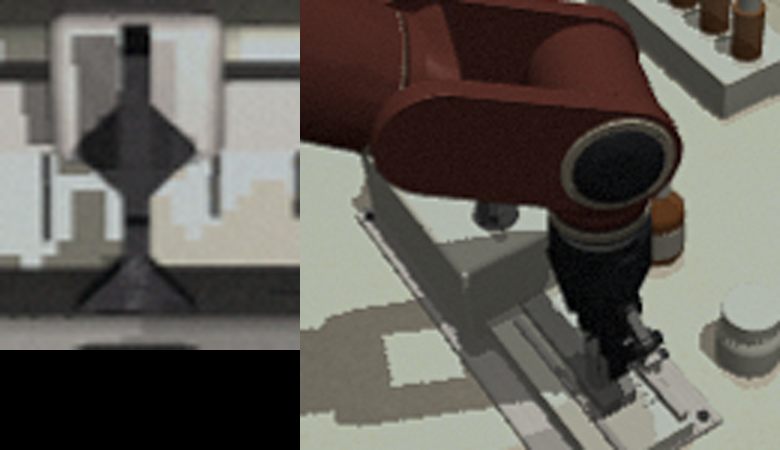

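The pointer still lines up with the mark tip (both at about column 137 in the left crop). The gate is held steady, and the jar and bottle are still standing.

```bash
python3 -c "
from plant import manip
manip.job_done()"; python3 s.py
```

```text
the job is handed in; nothing more can be done
the job is handed in; nothing more can be done
```

The key is wound and the gate was handed in at about 22.5 s, still gripped at its mark.

- **Key:** I wound it clockwise in two strokes, about 100° and then about 85–90°. At the end the twisting moment jumped from about 0.05 to 2 N m, and the blade slipped about 5° in the pads. I read that as the stop. A picture after release showed the blade about 5° behind the tool, so it had turned roughly 185° in all. That fits a start near 0.3 rad. I did not measure the angle more exactly or see the key clearly again afterwards.
- **Gate:** I gripped its plate and pulled it about 50 mm. In the last two close-up pictures, about 3 s apart, the pointer and mark tips matched to within about 0.2 mm. Over that time the tool position stayed steady to within 0.1 mm, with a spring pull of about 10.5 N.
- **Other items:** the jar and amber bottle looked undisturbed in the last side view. I did not check the remaining items at the end.
- **Forces:** the highest reading, about 28 N at the wrist, came from gripping the key slightly off-centre the first time. I corrected it before turning.

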